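# Clip the small rolling pin into its bench holder

## Robot

A 6-joint arm with a two-finger parallel gripper is mounted at the origin on the work surface. World frame = base frame: x ahead of the robot, y to its left, z up, the work surface at z = 0. Lengths are in m, angles in degrees, forces in N, time in s.
With the tool pointing down it reaches from about 0.35 to 0.85 m from the base axis. Payload 8.1 kg.
Tool frame: the origin (TCP) lies on the centre line of the jaws, within the pads' length; the fingertips stand 25 mm ahead of it and the grasp point (between the pads) lies 6 mm ahead of it (r.tips_ahead is the distance from the TCP to the fingertips, in m); z points along the fingers, y is the line along which they close (so a half turn about z gives the same grasp; the last joint's range is limited). The gripper opens to 85 mm and grips with 20 to 120 N. Pads are 22 mm wide; open, the fingers measure 114 mm over their backs; the gripper's body (76 mm by 85 mm) begins 54 mm behind the grasp point. The pads swing forward as they close: fully open they stand 13 mm farther back than shut.
Start: joints at [62.487, 7.471, 85.268, -0, 87.261, -4.893], TCP at [0.231, 0.554, 0.256] pointing down, gripper open.
Joint ranges: [-169.43, 169.43], [-51.17, 129.36], [1.28, 143.12], [-76.62, 256.62], [0, 156.53], [-152.29, 152.29]. Speed limits (degrees/s): [136.94, 136.94, 159.86, 180, 180, 180].

## Interface

Orientations are given as a 3x3 rotation matrix whose columns are the frame's x, y, z axes.
In Python, from station import r gives the robot as it stands.
- The arm moves only by the tool arm_command, never from a script. Its arguments are lists of equal length, an entry for each row: "delta_pos": the shift along the tool's x, y, z in units of 25 mm (1.0 is 25 mm), a list of three; "turn": the turn, a rotation vector about the tool's x, y, z in units of 5 degrees (1.0 is 5 degrees), a list of three; "claw": the finger opening in mm, from 0 to 85.4. A call has exactly 5 rows; each row shifts and turns the commanded pose from where the row before left it, along the tool's axes as they then stand; what a row does not reach is not made up. A row lasts 1/12 s, in which the tool goes at most 41.7 mm and 7.16 degrees, less where a joint would pass 70% of its speed; a pose out of reach is approached as far as the arm can. A call is refused whole if a number of a shift passes 1 or a number of a turn 1, either way. A call with a gripper value outside its range is refused whole. The fingers move at their own pace and stop on an object; the grip force is fixed at half the most. Time passes only in rows, so rows that do not move let the fingers close, or fill a call up. It gives the time, the measured TCP pose, the force, the opening and the grip force at its end, in the units of the state.
- r.get_state(): the state, without advancing time (a new reading comes with each control period).
- r.grab_frame(name): name is "scene" or "top"; returns a dict with "pixels" (480x640x3 uint8, red, green, blue), "fovy" (degrees; the focal length in pixels is half the picture's height over the tangent of half this angle, whatever the lens; pixels are square), "cx", "cy" (the principal point, pixels), "dist" ([k1, k2, p1, p2, k3] as OpenCV has them; the pictures are not rectified), "pose" (4x4, takes a point from camera to world coordinates). Camera axes: x right, y down, z forward; pixel columns grow to the right and rows downward; lengths in m; the calibration is good to about 2 mm. A picture is of the moment at which its call begins. There is no depth.
- r.finish_job(): hands the job in; it is judged then, once.
The state is a dict: "time": time; "joint_positions": joint angles; "joint_vel": joint speeds; "joint_torque": joint torques, N m; "tool_pos": TCP position; "tool_rot": TCP orientation; "contact_force": force on the tool from outside, world axes, zero at the start; "ft_torque": the same for the moment, N m; "grip_width": finger opening in m; "grip_force": force on a finger pad.
Only numpy, scipy, OpenCV 4.12 (cv2) and the standard library are available. Lean on these libraries where they do the work, as an engineer would, in place of code of your own. Each camera call takes 0.05 s, during which the arm holds its last target. There are 200 camera calls.

## Task

Put the thicker of the two white rolling pins away: take it off its rest, hold it level over the steel holder and press it down past the sprung jaw, keeping hold of it rather than dropping it, until it sits fully home in both forks, about centred along its length, with the jaw sprung back over it, and let go. Leave the thin pin lying on its rest.

Things in the scene. Friction and masses are not known exactly. Their poses are not given: they have to be found in the camera images.
- pin_center (a point): Thicker pin, to put away: plain white plastic cylinder, 28 mm diameter, 220 mm long, 0.14 kg, lying level on a low black rest fixed to the bench. The point is its centre, which starts 40 mm above the bench; x is along its axis, ends alike. The rest's two V blocks are 75 mm either side of the pin's middle (give or take 12); between them is only a 4 mm plate on the bench.
- holder_seat (a point): Fixed steel holder, base 200x100x10 mm. Point: the seated pin's centre, 60 mm above bench; x along the seated pin, z up, y from jaw to tall prongs. Open-top forks at x = -80 and 80 mm, 12 mm thick, slot 40 mm wide, floor 14 mm below the point; prongs rise 10 mm (-y) and 37 mm (+y, flared lip) above it. Within 55 mm of the middle only the base and jaw shaft, 38 mm or more below the point.
- jaw (a joint): Holder's dark steel jaw: two hooked arms, 62 mm either side of the seat point, 46 mm high above it, on one sprung shaft. 0 rad: closed; positive: swung out to -y, at most 0.5. Closed hooks overhang the slot nearly to its middle, 17 mm above the point; their tops slope 55 degrees, so a pin pressed straight down pushes them aside (0.2 rad, about 10 N) and they snap back over it once home.
- rod_center (a point): Thin pin, to leave alone: plain white plastic cylinder, 16 mm diameter, 220 mm long, lying on a like black rest, its centre 33 mm above the bench. The point is its centre; x is along its axis.
There are look-alikes about, which are no part of the job. Leave any red look-alike of the part that bears pin_center alone.

How it is judged (in metres and radians):
On the way:
1. the pin, still touched by the fingers, pushes the jaw aside by more than 0.06 rad (value of joint jaw above 0.06 rad and contact force between the fingers and pin above 0.5 N and contact force between pin and jaw above 0.5 N), for 0.04 s.
At the end, for the whole second after the job is handed in: The thick pin lies at rest in both forks of the holder, its centre within 20 mm of the seat along the holder, 10 mm across it and 6 mm in height, its axis within 10 degrees of the holder's; the jaw is closed over it (under 0.06 rad); the thin pin is within 30 mm of where it started (x of pin_center in the frame of holder_seat between -0.02 and 0.02 m and y of pin_center in the frame of holder_seat between -0.01 and 0.01 m and z of pin_center in the frame of holder_seat between -0.006 and 0.006 m and angle between the x axis of pin_center and the x axis of holder_seat, either way round below 0.17 rad and value of joint jaw below 0.06 rad and linear speed of pin below 0.02 m/s and distance of rod_center from where it was at the start of the episode below 0.03 m); the robot touches nothing.
It fails at once if the thin pin is moved by more than 30 mm (distance of rod_center from where it was at the start of the episode above 0.03 m).
It also fails if it takes over 40 s, if anything falls off the work surface, if the arm or the gripper's body presses on something with over 40 N, if the wrist force passes 120 N, or if a joint passes its speed limit or range.

## Working session

There is one attempt and no reset: what is moved stays moved. The work goes in short steps, Python scripts to look and compute and a tool call to move; the robot and the scene stay as the last step left them, time stands still between calls to the robot, and variables do not carry over. Pictures are saved under pics/ and viewed, at most 10 in all, crops included, and the job is handed in when it is done.

Besides the shell and the picture viewer there is one more tool, called by a JSON object that holds its "fn" and its "kwargs". arm_command: Moves the arm, as the interface text tells. Its arguments: {"type":"object","properties":{"delta_pos":{"type":"array","items":{"type":"array","items":{"type":"number"}}},"turn":{"type":"array","items":{"type":"array","items":{"type":"number"}}},"claw":{"type":"array","items":{"type":"number"}}},"required":["delta_pos","turn","claw"]}

```bash
mkdir -p pics; ls; cat > h.py <<'E'
from station import r
import numpy as np, cv2
def grab(n,f):
    g=r.grab_frame(n); cv2.imwrite(f'pics/{f}.png',g['pixels'][:,:,::-1]); 
    np.savez(f'pics/{f}.npz',**g); return g
def load(f): return dict(np.load(f'pics/{f}.npz'))
def K(g):
    f=240/np.tan(np.radians(float(g['fovy']))/2); return np.array([[f,0,float(g['cx'])],[0,f,float(g['cy'])],[0,0,1]])
def ray(g,uv):
    p=cv2.undistortPoints(np.array(uv,float).reshape(-1,1,2),K(g),g['dist']).reshape(-1,2)
    d=np.c_[p,np.ones(len(p))]@g['pose'][:3,:3].T
    return g['pose'][:3,3],d
def onz(g,uv,z):
    o,d=ray(g,uv); return o+d*((z-o[2])/d[:,2])[:,None]
def proj(g,X):
    T=np.linalg.inv(g['pose']); 
    return cv2.projectPoints(np.array(X,float).reshape(-1,1,3),cv2.Rodrigues(T[:3,:3])[0],T[:3,3],K(g),g['dist'])[0].reshape(-1,2)
E
python3 - <<'E'
from h import *
for n in('scene','top'):
    g=grab(n,n+'0'); print(n,g['fovy'],g['cx'],g['cy'],g['dist'],np.round(g['pose'],3).tolist())
print(r.get_state())
E
```

```text
pics
scene 49.52283402644463 310.22881694345904 246.3197908078167 [-0.04130584  0.          0.          0.          0.        ] [[0.55, 0.647, -0.528, 0.902], [0.835, -0.421, 0.354, -0.323], [0.007, -0.635, -0.772, 0.764], [0.0, 0.0, 0.0, 1.0]]
top 46.50059980658572 326.3089771008009 253.44741673731994 [0.0322899 0.        0.        0.        0.       ] [[-0.014, -0.985, 0.17, 0.29], [-1.0, 0.012, -0.012, 0.001], [0.01, -0.171, -0.985, 1.018], [0.0, 0.0, 0.0, 1.0]]
{'time': 0.1, 'joint_positions': array([ 6.24860560e+01,  7.51206502e+00,  8.53226081e+01, -1.23775085e-04,
        8.72627752e+01, -4.89249376e+00]), 'joint_vel': array([-0.03906437, -0.09181276, -0.08663872, -0.00746009,  0.06811467,
        0.01615113]), 'joint_torque': array([ 1.51148568e-03, -5.70949173e+01, -5.01944375e+01, -7.24331426e-05,
        8.02364491e-03,  9.64017568e-05]), 'tool_pos': array([0.23054723, 0.55344352, 0.25534006]), 'tool_rot': array([[-9.23066266e-01,  3.84640163e-01, -7.83792396e-04],
       [ 3.84640935e-01,  9.23065042e-01, -1.50942791e-03],
       [ 1.42904763e-04, -1.69478063e-03, -9.99998554e-01]]), 'contact_force': array([ 0.22984097, -0.05800354, -0.21916263]), 'ft_torque': array([0.0055508 , 0.02132592, 0.00948024]), 'grip_force': 0.0, 'grip_width': 0.08547961032899622}
```

View pics/top0.png

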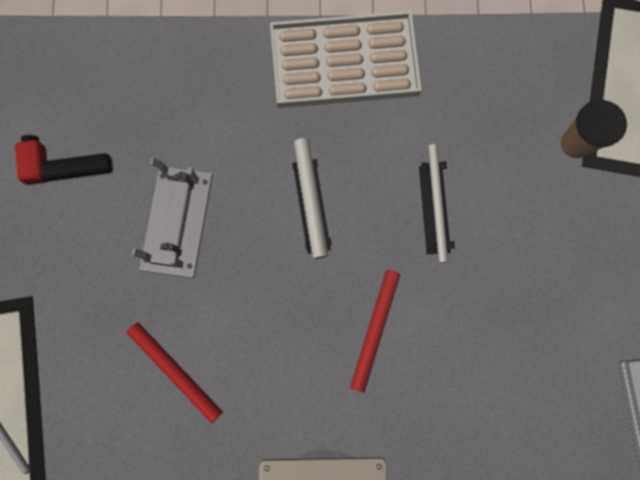

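View pics/scene0.png

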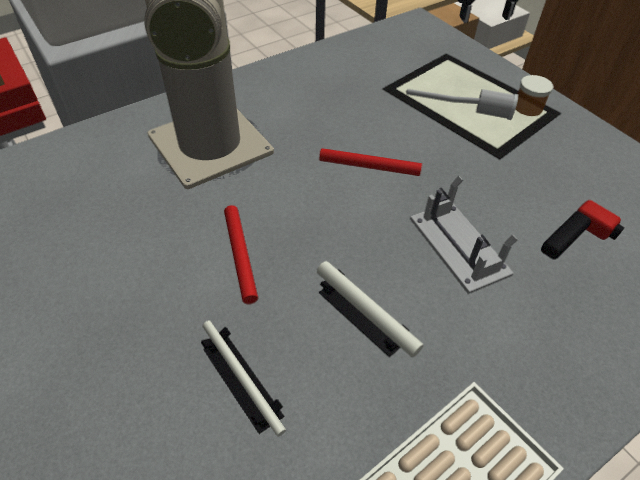

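Top view. Candidates for the thick white pin are the thick white pin (311,198), the thin white pin (438,203), and the red look-alikes (375,330) and (174,372). By description I choose (311,198). The holder is at about (176,220), with its tall light prongs at (158,163) and (140,253) on the left, so holder +y points towards world +y. The scene view has the thick pin at (370,308), the thin pin at (243,378) and the holder at (462,240).

```bash
python3 - <<'E'
from h import *
def seg(n,seed):
    g=load(n); hsv=cv2.cvtColor(g['pixels'],cv2.COLOR_RGB2HSV); 
    m=((hsv[...,2]>135)&(hsv[...,1]<60)).astype(np.uint8)
    nn,l=cv2.connectedComponents(m); k=l[seed[1],seed[0]]
    pts=np.argwhere(l==k)[:,::-1].astype(np.float32); return g,pts,k
for nm,z,s in(('pin',.04,{'top0':(311,198),'scene0':(370,308)}),('rod',.033,{'top0':(438,203),'scene0':(243,378)})):
    for n in s:
        g,p,k=seg(n,s[n]); rc=cv2.minAreaRect(p); b=cv2.boxPoints(rc)
        o=sorted(range(4),key=lambda i:np.linalg.norm(b[i]-b[0])); # 0, short, long, diag
        e=np.array([(b[0]+b[o[1]])/2,(b[o[2]]+b[o[3]])/2]); w=onz(g,e,z); d=w[1]-w[0]
        print(nm,n,k,len(p),rc,'c',w.mean(0).round(4),'len',np.linalg.norm(d).round(4),'ang',np.degrees(np.arctan2(d[1],d[0])).round(2))
a=load('top0')['pixels'][140:290,120:230,::-1]; b=load('scene0')['pixels'][165:300,400:525,::-1]
c=np.hstack([cv2.resize(a,(400,545),interpolation=2),cv2.resize(cv2.copyMakeBorder(b,0,36,0,0,0),(398,545),interpolation=2)])
cv2.imwrite('pics/hold.png',c)
E
```

```text
pin top0 4 1329 ((308.4195556640625, 197.1897735595703), (119.8688735961914, 11.49728012084961), 80.8194580078125) c [0.565  0.0202 0.04  ] len 0.2235 ang -171.62
pin scene0 49 1362 ((370.00830078125, 305.154541015625), (129.50146484375, 12.04958724975586), 40.6617317199707) c [0.5592 0.0209 0.04  ] len 0.2243 ang 9.09
rod top0 5 814 ((436.92962646484375, 202.4598846435547), (117.70178985595703, 6.9697089195251465), 84.6678466796875) c [ 0.5542 -0.2134  0.033 ] len 0.2201 ang -177.51
rod scene0 50 1060 ((244.05636596679688, 375.6417541503906), (134.2928924560547, 8.89772891998291), 55.784297943115234) c [ 0.5512 -0.2123  0.033 ] len 0.2232 ang 2.09
```

View pics/hold.png

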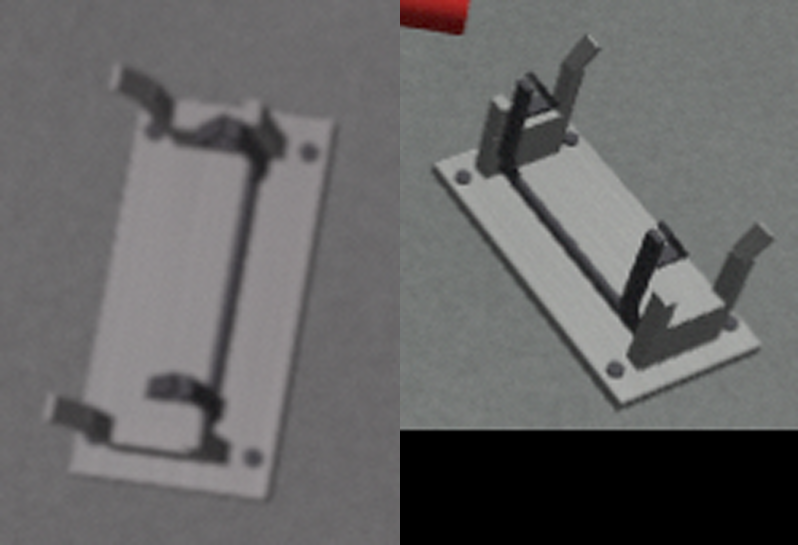

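Crop: holder with base corners clear, dark jaw arms on the right (-y) in the top view, and tall flared prongs on the left (+y). Next I fit the base pose, project the expected slot features, and use a fuller pin mask.

```bash
python3 - <<'E'
from h import *
t,s=load('top0'),load('scene0')
T=lambda p:np.array(p,float)/[3.636,3.633]+[120,140]-.4
S=lambda p:(np.array(p,float)-[400,0])/[3.184,3.187]+[400,165]-.4
ct=onz(t,T([(334,118),(267,498),(70,472)]),.01); cs=onz(s,S([(432,165),(622,405),(760,345)]),.01)
print('top corners TR,BR,BL',ct.round(4).tolist(),np.linalg.norm(np.diff(ct,axis=0),axis=1))
print('scene: BR? ',cs.round(4).tolist(),np.linalg.norm(np.diff(cs,axis=0),axis=1))
for g,c,i in((t,ct,(0,2)),(s,cs,(0,2))): print('centre',((c[i[0]]+c[i[1]])/2).round(4), 'long dir', np.degrees(np.arctan2(*(c[0]-c[1])[1::-1])).round(2))
ht=onz(t,T([(309,152),(253,458),(155,130)]),.01);hs=onz(s,S([(463,177),(571,140),(616,369),(730,323)]),.01)
print('holes top',ht.round(4).tolist());print('scene',hs.round(4).tolist(),hs.mean(0))
# pins: sides by lab distance from bench
for nm,z,n,seed in(('pin',.04,'top0',(311,198)),('pin',.04,'scene0',(370,308))):
    g=load(n); im=g['pixels'].astype(int); 
    for th in(105,120,135):
        m=(im.min(2)>th).astype(np.uint8); nn,l=cv2.connectedComponents(m)
        p=np.argwhere(l==l[seed[1],seed[0]])[:,::-1].astype(np.float32); rc=cv2.minAreaRect(p)
        print(n,th,len(p),rc,onz(g,[rc[0]],z).round(4))
E
```

```text
top corners TR,BR,BL [[0.6218, 0.2014, 0.01], [0.425, 0.2306, 0.01], [0.4394, 0.3284, 0.01]] [0.19897515 0.09878114]
scene: BR?  [[0.4291, 0.2291, 0.01], [0.6255, 0.2003, 0.01], [0.639, 0.2965, 0.01]] [0.19843362 0.09709356]
centre [0.5306 0.2649 0.01  ] long dir -8.45
centre [0.5341 0.2628 0.01  ] long dir 171.67
holes top [[0.6038, 0.2138, 0.01], [0.4453, 0.2381, 0.01], [0.6162, 0.2926, 0.01]]
scene [[0.4473, 0.2386, 0.01], [0.4606, 0.3171, 0.01], [0.6058, 0.2149, 0.01], [0.6183, 0.2937, 0.01]] [0.53300106 0.26608987 0.01      ]
top0 105 10133 ((218.281494140625, 191.5416259765625), (166.34410095214844, 200.2548370361328), 84.92039489746094) [[0.5753 0.1825 0.04  ]]
top0 120 1395 ((308.2296142578125, 197.14122009277344), (120.03054809570312, 12.483086585998535), 80.85836029052734) [[0.5631 0.0203 0.04  ]]
top0 135 1214 ((308.0943298339844, 196.98480224609375), (119.36062622070312, 10.509340286254883), 80.83765411376953) [[0.5634 0.0206 0.04  ]]
scene0 105 239055 ((319.49993896484375, 239.49996948242188), (638.9998779296875, 478.99993896484375), 0.0) [[0.4024 0.0313 0.04  ]]
scene0 120 1480 ((372.29998779296875, 302.5999755859375), (130.796630859375, 17.605642318725586), 41.633541107177734) [[0.5637 0.0282 0.04  ]]
scene0 135 1238 ((370.91162109375, 304.15771484375), (129.27976989746094, 10.864836692810059), 41.82017135620117) [[0.5649 0.0244 0.04  ]]
```

```bash
cat >> h.py <<'E'
def fr(c,a):
    a=np.radians(a); return lambda P:np.array(P,float)@np.array([[np.cos(a),np.sin(a),0],[-np.sin(a),np.cos(a),0],[0,0,1]])+c
E
python3 - <<'E'
from h import *
t,s=load('top0'),load('scene0')
for y in(180,198,216): print(y,t['pixels'][y,293:334].mean(1).astype(int).tolist() if 0 else t['pixels'][y,293:334].min(1).tolist())
H=fr([.532,.264,0],-8.4); P=fr([.5635,.022,.04],8.7)
ims=[]
for g,ro,rp in((t,(115,135,120,150),(280,130,60,140)),(s,(400,165,125,140),(310,255,120,105))):
    im=g['pixels'][:,:,::-1].copy()
    big=cv2.resize(im,None,fx=4,fy=4,interpolation=2)
    def line(X,c): cv2.polylines(big,[np.int32((proj(g,X)+.5)*4)],False,c,1)
    for x in(-80,80):
        for e in(-6,6): line(H(np.array([[x+e,-20,70],[x+e,-20,46],[x+e,20,46],[x+e,20,97]])/1e3),(0,255,0))
    line(H(np.array([[-100,-50,10],[100,-50,10],[100,50,10],[-100,50,10],[-100,-50,10]])/1e3),(255,255,0))
    o=g['pose'][:3,3]; v=o-[.5635,.022,.04]
    ax=P([[1,0,0]])[0]-P([[0,0,0]])[0]; n=np.cross(ax,v); n/=np.linalg.norm(n); n*=.014
    a=P([[-.11,0,0],[.11,0,0]]); line(np.array([a[0]+n,a[1]+n,a[1]-n,a[0]-n,a[0]+n]),(0,0,255))
    for x0,y0,w,h in(ro,rp):
        c=big[4*y0:4*y0+4*h,4*x0:4*x0+4*w]; ims.append(cv2.resize(c,(int(w*2.6),int(h*2.6)),interpolation=cv2.INTER_AREA) if 0 else c)
W=Hh=0
def pad(i,w,h): 
    o=np.zeros((h,w,3),np.uint8); i=i[:h,:w]; o[:i.shape[0],:i.shape[1]]=i; return o
cv2.imwrite('pics/ovA.png',np.hstack([pad(ims[0],480,600),pad(ims[1],240,600)]))
cv2.imwrite('pics/ovB.png',cv2.resize(np.hstack([pad(ims[2],500,560),pad(ims[3],480,560)]),(800,457)))
E
```

```text
180 [106, 93, 74, 50, 40, 50, 82, 123, 152, 165, 174, 179, 179, 180, 174, 164, 157, 142, 132, 119, 102, 85, 61, 44, 42, 56, 81, 102, 106, 108, 108, 106, 107, 105, 105, 105, 106, 107, 104, 106, 105]
198 [109, 109, 109, 106, 98, 73, 50, 41, 51, 82, 124, 154, 168, 174, 177, 181, 182, 174, 164, 154, 142, 129, 115, 100, 84, 64, 48, 40, 54, 78, 99, 107, 106, 109, 106, 108, 104, 105, 108, 106, 107]
216 [110, 107, 110, 110, 110, 108, 107, 99, 74, 49, 38, 51, 83, 125, 155, 170, 177, 182, 181, 177, 174, 163, 152, 140, 127, 113, 101, 84, 67, 47, 39, 51, 79, 100, 108, 110, 108, 103, 105, 106, 108]
```

View pics/ovA.png

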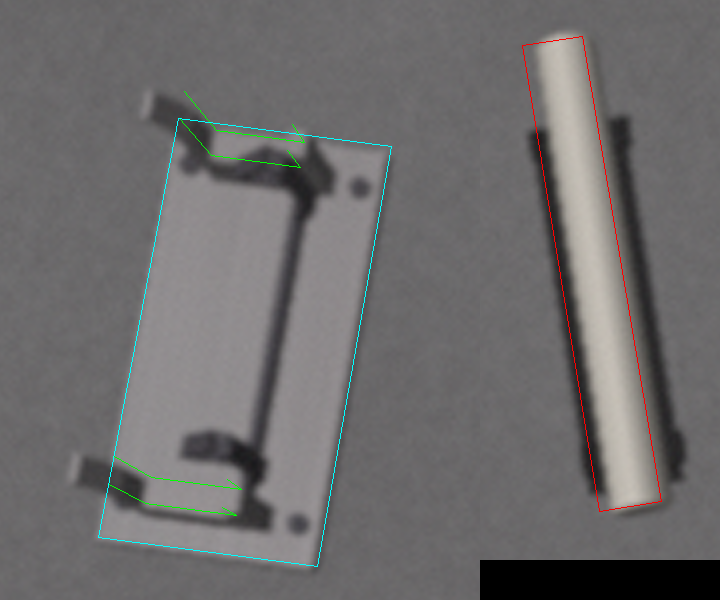

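View pics/ovB.png

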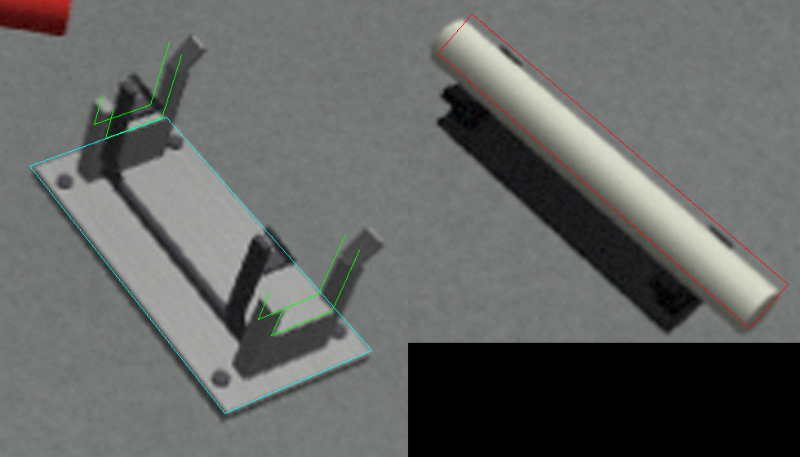

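```bash
python3 - <<'E'
from h import *
t,s=load('top0'),load('scene0')
w=onz(t,[(310.7,198.3),(307.7,180),(313.7,216),(301.2,138.5),(319.6,258)],.04);print(w.round(4).tolist())
for a,b in((1,2),(3,4)): d=w[a]-w[b]; print(np.degrees(np.arctan2(d[1],d[0])),np.linalg.norm(d),(w[a]+w[b])/2)
w=onz(s,[(324.3,267.3),(416.8,348.4)],.04); d=w[1]-w[0]; print(w,w.mean(0),np.linalg.norm(d),np.degrees(np.arctan2(d[1],d[0])))
o1,d1=ray(t,[(310.7,198.3)]);o2,d2=ray(s,[(370.5,307.8)])
A=np.c_[d1[0],-d2[0]]; k=np.linalg.lstsq(A,o2-o1,rcond=None)[0]; print(o1+k[0]*d1[0],o2+k[1]*d2[0])
E
```

```text
[[0.5609, 0.0159, 0.04], [0.5953, 0.021, 0.04], [0.528, 0.0108, 0.04], [0.6745, 0.0322, 0.04], [0.4514, 0.0011, 0.04]]
8.616147671109022 0.06800705466621679 [0.56166173 0.01588885 0.04      ]
7.934132759006704 0.22527571682969663 [0.56298585 0.01667697 0.04      ]
[[0.45962067 0.00279276 0.04      ]
 [0.66937515 0.03432417 0.04      ]] [0.56449791 0.01855846 0.04      ] 0.21211122541066402 8.548994101948809
[0.56308875 0.01598416 0.03218058] [0.56718542 0.02255039 0.03341227]
```

Pin centre is about (0.562, 0.017), yaw 8.5°. Holder seat is about (0.532, 0.264), yaw -8.4°. Both are plausible in height, size and reach. Moving over the pin now.

{"fn": "arm_command", "kwargs": {"delta_pos": [[-1,-1,0],[-1,-1,0],[-1,-1,0],[-1,-1,0],[-1,-1,0]], "turn": [[0,0,-1],[0,0,-1],[0,0,-1],[0,0,-1],[0,0,-1]], "claw": [85,85,85,85,85]}}

```text
time: 0.52
tool_pos: [0.3247, 0.4041, 0.2558]
tool_rot: [[-0.999, -0.047, -0.001], [-0.047, 0.999, -0.001], [0.001, -0.001, -1.0]]
contact_force: [1.0, -0.3, -0.2]
grip_width: 0.0851
grip_force: 0.0
```

```bash
cat > go.py <<'E'
import sys
from h import *
def rep(x,y,z,yaw):
    s=r.get_state(); R=s['tool_rot']; a=np.radians(yaw); c,sn=np.cos(a),np.sin(a)
    Rt=np.array([[c,sn,0],[sn,-c,0],[0,0,-1]])
    d=np.array([x,y,z])-s['tool_pos']
    print('t',round(s['time'],2),'pos',s['tool_pos'].round(4),'F',s['contact_force'].round(1),'w',round(s['grip_width'],4),'gf',round(s['grip_force'],1),'q',s['joint_positions'].round(0))
    print('delta tool units',(R.T@d/.025).round(2),' after-turn frame',(Rt.T@d/.025).round(2),'turn units',(np.degrees(cv2.Rodrigues(R.T@Rt)[0].ravel())/5).round(3))
rep(*map(float,sys.argv[1:5]))
E
python3 go.py .562 .017 .14 188.5
```

```text
t 0.52 pos [0.3247 0.4041 0.2558] F [ 1.  -0.3 -0.2] w 0.0851 gf 0.0 q [ 46.  -5.  98.   0.  87. -47.]
delta tool units [ -8.76 -15.91   4.64]  after-turn frame [ -7.1  -16.72   4.63] turn units [-0.007 -0.009 -1.164]
```

{"fn": "arm_command", "kwargs": {"delta_pos": [[-0.5,-1,0],[-0.5,-1,0],[-0.45,-1,0],[-0.45,-1,0],[-0.45,-1,0]], "turn": [[0,0,-1],[0,0,-0.16],[0,0,0],[0,0,0],[0,0,0]], "claw": [85,85,85,85,85]}}

```text
time: 0.93
tool_pos: [0.3982, 0.2872, 0.2559]
tool_rot: [[-0.99, -0.142, -0.001], [-0.142, 0.99, -0.0], [0.001, -0.0, -1.0]]
contact_force: [-0.3, 0.5, -0.1]
grip_width: 0.0848
grip_force: 0.0
```

{"fn": "arm_command", "kwargs": {"delta_pos": [[-0.42,-1,0.2],[-0.42,-1,0.2],[-0.42,-1,0.2],[-0.42,-1,0.2],[-0.42,-1,0.2]], "turn": [[0,0,0],[0,0,0],[0,0,0],[0,0,0],[0,0,0]], "claw": [85,85,85,85,85]}}

```text
time: 1.35
tool_pos: [0.4679, 0.171, 0.2307]
tool_rot: [[-0.99, -0.142, -0.001], [-0.142, 0.99, -0.0], [0.001, -0.0, -1.0]]
contact_force: [0.5, 0.8, 0.4]
grip_width: 0.0851
grip_force: 0.0
```

{"fn": "arm_command", "kwargs": {"delta_pos": [[-0.42,-1,0.5],[-0.42,-1,0.5],[-0.42,-1,0.5],[-0.42,-1,0.5],[-0.42,-1,0.5]], "turn": [[0,0,0],[0,0,0],[0,0,0],[0,0,0],[0,0,0]], "claw": [85,85,85,85,85]}}

```text
time: 1.77
tool_pos: [0.5376, 0.0548, 0.1678]
tool_rot: [[-0.99, -0.142, -0.001], [-0.142, 0.99, 0.0], [0.001, 0.0, -1.0]]
contact_force: [-0.1, 1.2, -0.9]
grip_width: 0.0852
grip_force: 0.0
```

```bash
python3 go.py .562 .017 .14 188.5
```

```text
t 1.77 pos [0.5376 0.0548 0.1678] F [-0.1  1.2 -0.9] w 0.0852 gf 0.0 q [  0.   2. 101.   0.  78. -98.]
delta tool units [-0.75 -1.64  1.11]  after-turn frame [-0.74 -1.64  1.11] turn units [ 0.001 -0.007 -0.065]
```

{"fn": "arm_command", "kwargs": {"delta_pos": [[-0.25,-0.55,0.35],[-0.25,-0.55,0.35],[-0.25,-0.54,0.35],[0,0,0],[0,0,0]], "turn": [[0,0,-0.065],[0,0,0],[0,0,0],[0,0,0],[0,0,0]], "claw": [85,85,85,85,85]}}

```text
time: 2.18
tool_pos: [0.5612, 0.0179, 0.1415]
tool_rot: [[-0.989, -0.147, -0.002], [-0.147, 0.989, 0.0], [0.002, 0.001, -1.0]]
contact_force: [0.1, 0.4, -0.9]
grip_width: 0.0852
grip_force: 0.0
```

```bash
python3 go.py .562 .017 .046 188.5; python3 - <<'E'
from h import *
a=grab('scene','s1')['pixels'][180:400,250:490,::-1]; b=grab('top','t1')['pixels'][100:300,230:390,::-1]
cv2.imwrite('pics/c1.png',np.hstack([cv2.resize(a,(480,440)),cv2.resize(b,(320,440))]))
E
```

```text
t 2.18 pos [0.5612 0.0179 0.1415] F [ 0.1  0.4 -0.9] w 0.0852 gf 0.0 q [  -3.    6.   99.    0.   75. -102.]
delta tool units [-0.03 -0.04  3.82]  after-turn frame [-0.03 -0.04  3.82] turn units [ 0.008 -0.027 -0.015]
```

View pics/c1.png

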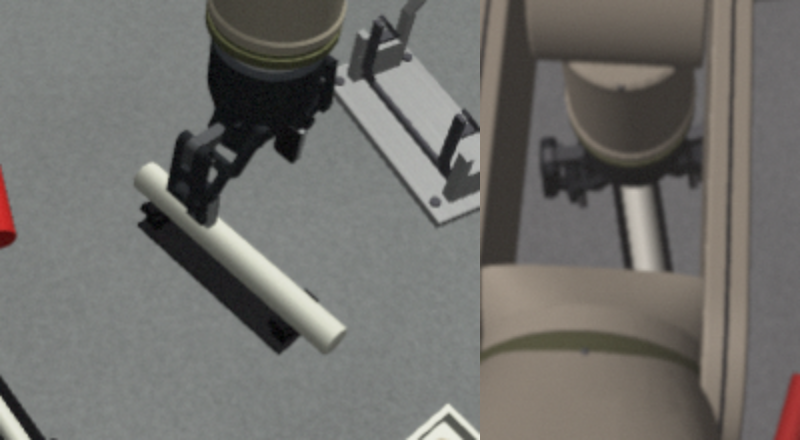

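The crop shows the open gripper straddling the thick white pin (about (370,305) in scene), with the jaws across the axis. Now I descend and close.

{"fn": "arm_command", "kwargs": {"delta_pos": [[0,-0.04,0.8],[0,0,0.8],[0,0,0.8],[0,0,0.8],[0,0,0.6]], "turn": [[0,0,0],[0,0,0],[0,0,0],[0,0,0],[0,0,0]], "claw": [85,85,85,85,85]}}

```text
time: 2.7
tool_pos: [0.5614, 0.0184, 0.0467]
tool_rot: [[-0.989, -0.149, -0.0], [-0.149, 0.989, 0.0], [0.0, 0.0, -1.0]]
contact_force: [-0.5, -0.1, -0.1]
grip_width: 0.0849
grip_force: 0.0
```

{"fn": "arm_command", "kwargs": {"delta_pos": [[0,0,0],[0,0,0],[0,0,0],[0,0,0],[0,0,0]], "turn": [[0,0,0],[0,0,0],[0,0,0],[0,0,0],[0,0,0]], "claw": [60,45,35,35,35]}}

```text
time: 3.12
tool_pos: [0.5633, 0.0174, 0.0493]
tool_rot: [[-0.989, -0.148, 0.003], [-0.148, 0.989, -0.0], [-0.003, -0.001, -1.0]]
contact_force: [0.9, 0.2, -0.1]
grip_width: 0.0354
grip_force: 0.0
```

```bash
python3 go.py .562 .017 .046 188.5
```

```text
t 3.12 pos [0.5633 0.0174 0.0493] F [ 0.9  0.2 -0.1] w 0.0354 gf 0.0 q [  -3.   13.  102.    0.   65. -102.]
delta tool units [ 0.05 -0.01  0.13]  after-turn frame [ 0.05 -0.01  0.13] turn units [-0.006  0.031  0.003]
```

{"fn": "arm_command", "kwargs": {"delta_pos": [[0,0,0.1],[0,0,0],[0,0,0],[0,0,0],[0,0,0]], "turn": [[0,0,0],[0,0,0],[0,0,0],[0,0,0],[0,0,0]], "claw": [30,20,15,15,15]}}

```text
time: 3.53
tool_pos: [0.5634, 0.0164, 0.0465]
tool_rot: [[-0.989, -0.148, 0.003], [-0.148, 0.989, -0.001], [-0.003, -0.002, -1.0]]
contact_force: [-0.8, -3.3, 5.9]
grip_width: 0.0261
grip_force: 58.6
```

```bash
python3 go.py .562 .017 .046 188.5
```

```text
t 3.53 pos [0.5634 0.0164 0.0465] F [-0.8 -3.3  5.9] w 0.0261 gf 58.6 q [  -4.   13.  102.   -0.   65. -102.]
delta tool units [0.05 0.03 0.02]  after-turn frame [0.05 0.03 0.02] turn units [-0.019  0.029 -0.002]
```

{"fn": "arm_command", "kwargs": {"delta_pos": [[0,0,-0.4],[0,0,-0.8],[0,0,-1],[0,0,-1],[0,0,-1]], "turn": [[0,0,0],[0,0,0],[0,0,0],[0,0,0],[0,0,0]], "claw": [15,15,15,15,15]}}

```text
time: 3.95
tool_pos: [0.5615, 0.0174, 0.1513]
tool_rot: [[-0.989, -0.148, -0.001], [-0.148, 0.989, 0.0], [0.001, 0.0, -1.0]]
contact_force: [0.3, -0.3, -1.4]
grip_width: 0.0264
grip_force: 59.1
```

```bash
python3 go.py .532 .264 .15 171.6
```

```text
t 3.95 pos [0.5615 0.0174 0.1513] F [ 0.3 -0.3 -1.4] w 0.0264 gf 59.1 q [  -3.    6.   98.    0.   76. -102.]
delta tool units [-0.29  9.93  0.06]  after-turn frame [2.61 9.58 0.05] turn units [ 3.00e-03 -1.00e-02  3.38e+00]
```

{"fn": "arm_command", "kwargs": {"delta_pos": [[0,0.5,0],[0,0.8,0],[0,0.8,0],[0,0.8,0],[0,0.8,0]], "turn": [[0,0,0.68],[0,0,0.68],[0,0,0.68],[0,0,0.67],[0,0,0.67]], "claw": [15,15,15,15,15]}}

```text
time: 4.37
tool_pos: [0.5597, 0.1104, 0.1505]
tool_rot: [[-0.989, 0.149, -0.0], [0.149, 0.989, 0.0], [0.0, 0.0, -1.0]]
contact_force: [-0.2, -0.7, -0.9]
grip_width: 0.026
grip_force: 59.1
```

```bash
python3 go.py .532 .264 .14 171.6
```

```text
t 4.37 pos [0.5597 0.1104 0.1505] F [-0.2 -0.7 -0.9] w 0.026 gf 59.1 q [  6.   7.  97.   0.  76. -75.]
delta tool units [2.01 5.91 0.42]  after-turn frame [1.99 5.92 0.42] turn units [ 0.002 -0.004 -0.036]
```

{"fn": "arm_command", "kwargs": {"delta_pos": [[0.3,0.9,0],[0.3,0.9,0],[0.3,0.9,0],[0.3,0.9,0],[0.3,0.9,0]], "turn": [[0,0,-0.04],[0,0,0],[0,0,0],[0,0,0],[0,0,0]], "claw": [15,15,15,15,15]}}

```text
time: 4.78
tool_pos: [0.5386, 0.2273, 0.1504]
tool_rot: [[-0.99, 0.143, -0.0], [0.143, 0.99, 0.0], [0.001, 0.0, -1.0]]
contact_force: [0.3, 0.2, -2.6]
grip_width: 0.0267
grip_force: 59.1
```

{"fn": "arm_command", "kwargs": {"delta_pos": [[0.25,0.7,0],[0.25,0.6,0],[0,0,0],[0,0,0],[0,0,0]], "turn": [[0,0,0],[0,0,0],[0,0,0],[0,0,0],[0,0,0]], "claw": [15,15,15,15,15]}}

```text
time: 5.2
tool_pos: [0.5314, 0.2597, 0.1502]
tool_rot: [[-0.99, 0.142, -0.0], [0.142, 0.99, -0.0], [0.0, -0.0, -1.0]]
contact_force: [0.3, -0.7, -1.8]
grip_width: 0.0265
grip_force: 59.2
```

```bash
python3 go.py .532 .264 .126 171.6; python3 - <<'E'
from h import *
g=grab('scene','s2'); a=g['pixels'][100:330,370:570,::-1]; b=grab('top','t2')['pixels'][120:320,100:260,::-1]
cv2.imwrite('pics/c2.png',np.hstack([cv2.resize(a,(500,575),interpolation=2),cv2.resize(b,(300,575*1),interpolation=2)]))
E
```

```text
t 5.2 pos [0.5314 0.2597 0.1502] F [ 0.3 -0.7 -1.8] w 0.0265 gf 59.2 q [ 21.  10.  93.  -0.  76. -61.]
delta tool units [0.   0.17 0.97]  after-turn frame [0.   0.17 0.97] turn units [-0.005 -0.002  0.044]
```

View pics/c2.png

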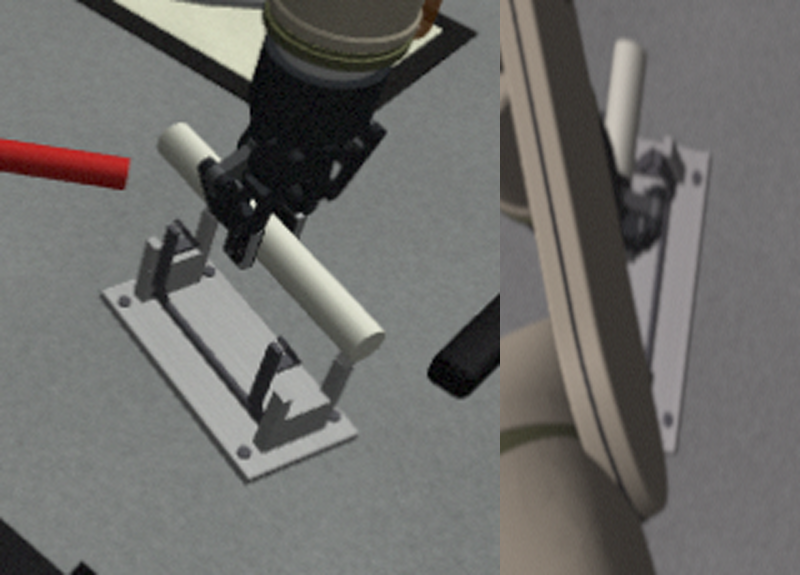

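The crop shows the pin held level. Its ends are near scene px (442,157) and (515,236), parallel to the holder. Next I check the centring from these ends.

```bash
python3 - <<'E'
from h import *
g=load('s2'); st=r.get_state(); z=st['tool_pos'][2]-.006
w=onz(g,[(442,156.8),(515.2,236)],z); d=w[1]-w[0]; print(w.round(4),w.mean(0).round(4),np.linalg.norm(d),np.degrees(np.arctan2(d[1],d[0])))
u=np.array([np.cos(np.radians(-8.4)),np.sin(np.radians(-8.4)),0]); n=np.array([-u[1],u[0],0])
e=w.mean(0)-[.532,.264,0]; print('along',e@u,'across',e@n); 
print('expected caps',proj(g,[[.532,.264,z]-.11*u,[.532,.264,z]+.11*u]))
m=(g['pixels'].min(2)>125).astype(np.uint8); nn,l,s,c=cv2.connectedComponentsWithStats(m); 
for i in range(1,nn):
    x,y,ww,h,a=s[i]
    if a>150 and 420<c[i][0]<530 and 140<c[i][1]<260: 
        p=np.argwhere(l==i)[:,::-1].astype(np.float32); print(s[i],cv2.minAreaRect(p))
# tall prong lip tips, scene and top initial
E
```

```text
[[0.4324 0.2761 0.1441]
 [0.6372 0.2447 0.1441]] [0.5348 0.2604 0.1441] 0.2071655685032638 -8.717962878422561
along 0.0032891530293564612 across -0.003115573198246379
expected caps [[440.14208041 153.21056546]
 [518.30184818 236.62967342]]
[436 148  23  17 175] ((447.0, 157.0), (24.041629791259766, 8.485280990600586), 45.0)
[476 186  49  50 642] ((499.00006103515625, 211.00001525878906), (65.05382537841797, 14.142135620117188), 45.0)
[ 437  203   44   54 1038] ((462.086669921875, 228.48574829101562), (49.663021087646484, 29.29094696044922), 46.97493362426758)
[ 411  211  103   80 1574] ((454.8463134765625, 256.0019836425781), (116.71805572509766, 42.78937530517578), 31.87959861755371)
[475 246  27  22 303] ((485.9794006347656, 256.95361328125), (18.17469596862793, 24.977516174316406), 66.03751373291016)
```

{"fn": "arm_command", "kwargs": {"delta_pos": [[0,0.17,0],[0,0,0.5],[0,0,0.5],[0,0,0.5],[0,0,0]], "turn": [[0,0,0.04],[0,0,0],[0,0,0],[0,0,0],[0,0,0]], "claw": [15,15,15,15,15]}}

```text
time: 5.72
tool_pos: [0.5298, 0.2634, 0.108]
tool_rot: [[-0.989, 0.146, -0.006], [0.146, 0.989, -0.002], [0.005, -0.003, -1.0]]
contact_force: [0.2, 1.7, -1.6]
grip_width: 0.0269
grip_force: 59.2
```

```bash
python3 go.py .532 .264 .066 171.6
```

```text
t 5.72 pos [0.5298 0.2634 0.108 ] F [ 0.2  1.7 -1.6] w 0.0269 gf 59.2 q [ 21.  13.  95.   0.  72. -60.]
delta tool units [-0.09  0.04  1.68]  after-turn frame [-0.08  0.04  1.68] turn units [-0.032 -0.06  -0.002]
```

{"fn": "arm_command", "kwargs": {"delta_pos": [[0,0,0.2],[0,0,0.2],[0,0,0.2],[0,0,0.2],[0,0,0]], "turn": [[0,0,0],[0,0,0],[0,0,0],[0,0,0],[0,0,0]], "claw": [15,15,15,15,15]}}

```text
time: 6.13
tool_pos: [0.5334, 0.2653, 0.0935]
tool_rot: [[-0.989, 0.146, 0.003], [0.146, 0.989, 0.002], [-0.003, 0.002, -1.0]]
contact_force: [3.5, 2.8, 1.2]
grip_width: 0.0265
grip_force: 59.4
```

```bash
python3 go.py .532 .264 .066 171.6
```

```text
t 6.13 pos [0.5334 0.2653 0.0935] F [3.5 2.8 1.2] w 0.0265 gf 59.4 q [ 21.  14.  95.   0.  70. -60.]
delta tool units [ 0.05 -0.06  1.1 ]  after-turn frame [ 0.05 -0.06  1.1 ] turn units [0.025 0.034 0.003]
```

{"fn": "arm_command", "kwargs": {"delta_pos": [[0,0,0.2],[0,0,0.2],[0,0,0.2],[0,0,0.2],[0,0,0]], "turn": [[0,0,0],[0,0,0],[0,0,0],[0,0,0],[0,0,0]], "claw": [15,15,15,15,15]}}

```text
time: 6.55
tool_pos: [0.5304, 0.2633, 0.0698]
tool_rot: [[-0.989, 0.146, -0.004], [0.146, 0.989, -0.002], [0.004, -0.003, -1.0]]
contact_force: [-0.5, 0.7, -4.4]
grip_width: 0.0263
grip_force: 59.1
```

```bash
python3 go.py .532 .264 .066 171.6
```

```text
t 6.55 pos [0.5304 0.2633 0.0698] F [-0.5  0.7 -4.4] w 0.0263 gf 59.1 q [ 21.  16.  96.  -0.  68. -60.]
delta tool units [-0.06  0.04  0.15]  after-turn frame [-0.06  0.04  0.15] turn units [-0.032 -0.041  0.002]
```

{"fn": "arm_command", "kwargs": {"delta_pos": [[0,0,0.1],[0,0,0.1],[0,0,0],[0,0,0],[0,0,0]], "turn": [[0,0,0],[0,0,0],[0,0,0],[0,0,0],[0,0,0]], "claw": [15,15,15,15,15]}}

```text
time: 6.97
tool_pos: [0.5322, 0.2643, 0.0677]
tool_rot: [[-0.989, 0.146, 0.0], [0.146, 0.989, -0.0], [-0.0, -0.0, -1.0]]
contact_force: [-0.4, 0.1, -1.8]
grip_width: 0.026
grip_force: 59.7
```

```bash
python3 go.py .532 .264 .066 171.6;  python3 - <<'E'
from h import *
a=grab('scene','s3')['pixels'][140:310,380:550,::-1]
cv2.imwrite('pics/c3.png',cv2.resize(a,(600,600),interpolation=2))
E
```

```text
t 6.97 pos [0.5322 0.2643 0.0677] F [-0.4  0.1 -1.8] w 0.026 gf 59.7 q [ 21.  16.  96.  -0.  68. -60.]
delta tool units [ 0.01 -0.01  0.07]  after-turn frame [ 0.01 -0.01  0.07] turn units [-0.     0.003  0.001]
```

View pics/c3.png

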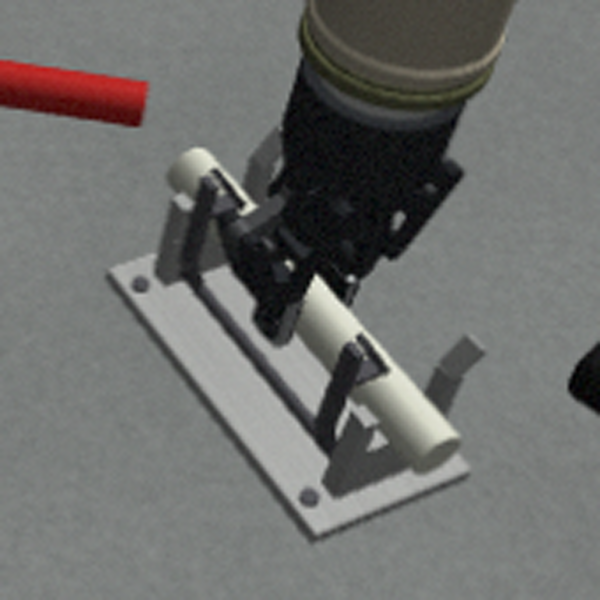

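The crop shows the jaw hooks back over the pin (about px (484,240) and (444,196)) and the pin between the prongs. No floor reaction yet, so I press a little further.

{"fn": "arm_command", "kwargs": {"delta_pos": [[0,0,0.06],[0,0,0.06],[0,0,0],[0,0,0],[0,0,0]], "turn": [[0,0,0],[0,0,0],[0,0,0],[0,0,0],[0,0,0]], "claw": [15,15,15,15,15]}}

```text
time: 7.43
tool_pos: [0.5326, 0.2645, 0.0662]
tool_rot: [[-0.989, 0.146, 0.001], [0.146, 0.989, 0.0], [-0.001, 0.0, -1.0]]
contact_force: [-5.9, -2.5, 10.8]
grip_width: 0.0261
grip_force: 61.1
```

```bash
python3 go.py .532 .264 .066 171.6
```

```text
t 7.43 pos [0.5326 0.2645 0.0662] F [-5.9 -2.5 10.8] w 0.0261 gf 61.1 q [ 21.  16.  96.  -0.  68. -60.]
delta tool units [ 0.02 -0.02  0.01]  after-turn frame [ 0.02 -0.02  0.01] turn units [0.004 0.011 0.003]
```

{"fn": "arm_command", "kwargs": {"delta_pos": [[0,0,0],[0,0,0],[0,0,0],[0,0,0],[0,0,0]], "turn": [[0,0,0],[0,0,0],[0,0,0],[0,0,0],[0,0,0]], "claw": [30,36,42,50,60]}}

```text
time: 7.85
tool_pos: [0.532, 0.2643, 0.0644]
tool_rot: [[-0.989, 0.146, -0.0], [0.146, 0.989, -0.0], [0.0, -0.0, -1.0]]
contact_force: [-0.6, 0.1, 0.3]
grip_width: 0.0597
grip_force: 0.0
```

{"fn": "arm_command", "kwargs": {"delta_pos": [[0,0,0],[0,0,-0.3],[0,0,-0.6],[0,0,-0.8],[0,0,-0.8]], "turn": [[0,0,0],[0,0,0],[0,0,0],[0,0,0],[0,0,0]], "claw": [65,65,65,65,65]}}

```text
time: 8.27
tool_pos: [0.5316, 0.2642, 0.1276]
tool_rot: [[-0.989, 0.146, -0.001], [0.146, 0.989, -0.0], [0.001, -0.001, -1.0]]
contact_force: [0.5, -0.1, 1.3]
grip_width: 0.0649
grip_force: 0.0
```

{"fn": "arm_command", "kwargs": {"delta_pos": [[0,0,-1],[0,0,-1],[0,0,-1],[0,0,-0.5],[0,0,0]], "turn": [[0,0,0],[0,0,0],[0,0,0],[0,0,0],[0,0,0]], "claw": [65,65,65,65,65]}}

```text
time: 8.68
tool_pos: [0.5341, 0.2651, 0.2192]
tool_rot: [[-0.989, 0.146, 0.007], [0.146, 0.989, 0.003], [-0.006, 0.004, -1.0]]
contact_force: [-0.3, 0.5, 0.8]
grip_width: 0.0648
grip_force: 0.0
```

```bash
python3 go.py .532 .264 .066 171.6;  python3 - <<'E'
from h import *
g=grab('scene','s4'); im=g['pixels'][:,:,::-1].copy()
H=fr([.532,.264,.06],-8.4)
c=proj(g,H([[-.11,0,0],[.11,0,0]])); print(c)
for p in c: cv2.circle(im,tuple(np.int32(p+.5)),1,(0,0,255),-1)
cv2.imwrite('pics/c4.png',cv2.resize(im[140:310,380:550],(600,600),interpolation=2))
E
```

```text
t 8.68 pos [0.5341 0.2651 0.2192] F [-0.3  0.5  0.8] w 0.0648 gf 0.0 q [ 21.   8.  89.   0.  83. -60.]
delta tool units [ 0.11 -0.08  6.13]  after-turn frame [ 0.08 -0.06  6.13] turn units [0.04  0.07  0.001]
[[431.63201142 186.56025074]
 [502.85213002 268.62374521]]
```

View pics/c4.png

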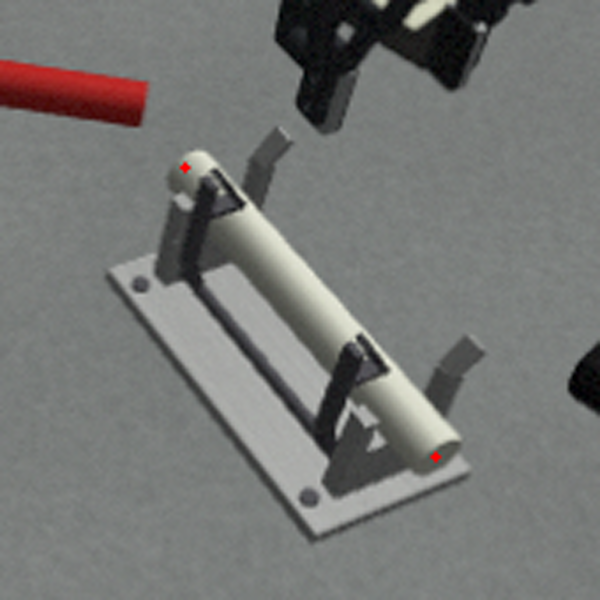

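The crop shows the pin in both forks with its end caps on the predicted points (432,187) and (503,269). The hooks are closed over it and the gripper is clear. Handing in.

```bash
python3 -c "
from station import r
print(r.finish_job())"
```

```text
the job is handed in; nothing more can be done
None
```

I pressed the thick pin home in the holder and let go, and handed the job in at about 8.7 s: the last picture shows it in both forks, centred, with the jaw closed over it; I left the thin pin alone; no verdict was shown.

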